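Make up and stack two jeweller's job trays

ROBOT

A 7-joint arm with a two-finger parallel gripper is mounted at the origin on the work surface. World frame = base frame: x ahead of the robot, y to its left, z up, the work surface at z = 0. Lengths are in m, angles in degrees, forces in N, time in s.
With the tool pointing down it reaches from about 0.425 to 0.875 m from the base axis. Payload 4.7 kg.
Tool frame: the origin (TCP) lies between the finger pads; the fingertips stand 8 mm ahead of it and the grasp point (between the pads) lies 11 mm behind it (env.tip_extent is the distance from the TCP to the fingertips, in m); z points along the fingers, y is the line along which they close (so a half turn about z gives the same grasp; the last joint's range is limited). The gripper opens to 87 mm and grips with 3 to 60 N. Pads are 19 mm wide; open, the fingers measure 117 mm over their backs; the gripper's body (75 mm by 190 mm) begins 51 mm behind the grasp point.
Start: joints at [0.808, 18.392, -4.016, 83.108, 1.295, 78.541, -3.26], TCP at [0.65, -0, 0.231] pointing down, gripper open.
Joint ranges: [-163.93, 163.93], [-17.29, 119.83], [-79.2, 71.16], [3.27, 140.29], [-89.18, 269.18], [5.43, 117.66], [-154.24, 154.24]. Speed limits (degrees/s): [147.25, 147.25, 180, 180, 180, 180, 180].

INTERFACE

Orientations are given as [roll, pitch, yaw] about the fixed x, y, z axes, in that order (R = Rz(yaw) Ry(pitch) Rx(roll)).
In Python, from cell import sensors, vision, workorder, env gives the robot as it stands.
- The arm moves only by the tool drive_tool, never from a script. Its argument "moves" is a list of rows, each an object of numbers: "x", "y", "z": the shift along the tool's x, y, z in mm; "rx", "ry", "rz": the turn, a rotation vector about the tool's x, y, z in rad; "fingers": the closure, from -1 (fully open) to 1 (shut). In form: [{"x": .., "y": .., "z": .., "rx": .., "ry": .., "rz": .., "fingers": ..}, ...]. A call has 1 to 20 rows; each row is the pose to reach, as a shift and turn from the pose commanded when the call began, along the tool's axes at that moment; what a row does not reach only later rows make up. A row lasts 1/8 s, in which the tool goes at most 62.5 mm and 10.7 degrees, less where a joint would pass 70% of its speed; a pose out of reach is approached as far as the arm can. A call with a gripper value outside its range is refused whole. The fingers move at their own pace and stop on an object; "force" is the grip in N (left out, the last holds). Time passes only in rows, so rows that repeat a pose let the fingers close. It gives the time, the measured TCP pose, the force, the opening and the grip force at its end, in the units of the state.
- sensors.get_obs(): the state, without advancing time (a new reading comes with each control period).
- vision.read_camera(name): name is "scene" or "side" or "wrist"; returns a dict with "image" (420x560x3 uint8, red, green, blue), "fx", "fy", "cx", "cy" (pixels), "R" (3x3) and "t" (3): a world point X has camera coordinates R X + t. Camera axes: x right, y down, z forward; pixel columns grow to the right and rows downward; lengths in m; the calibration is good to about 2 mm. The wrist camera is an equidistant fisheye: a pixel r from the principal point sees the ray r / f radians off the axis. A picture is of the moment at which its call begins. There is no depth.
- workorder.sign_off(): hands the job in; it is judged then, once.
The state is a dict: "time_s": time; "qpos": joint angles; "joint_velocities": joint speeds; "effort": joint torques, N m; "tool_pos": TCP position; "tool_rot": TCP orientation; "force": force on the tool from outside, world axes, zero at the start; "wrist_torque": the same for the moment, N m; "grip_width": finger opening in m; "grasp_force": force on a finger pad.
Only numpy, scipy, OpenCV 4.12 (cv2) and the standard library are available. Lean on these libraries where they do the work, as an engineer would, in place of code of your own. Each camera call takes 0.05 s, during which the arm holds its last target. There are 200 camera calls.

TASK

Make up the two job trays for the bench. First stand the small square charcoal block and the steel doming block on the floor of the base tray, the one with the corner posts; then lift the empty top tray by its ridge and seat it fully on the base tray, its corner pins down in the sockets; last stand the small amber bottle and the steel cup upright on the floor of the stacked top tray. Leave the long charcoal block and the large bottle where they are.

Things in the scene. Friction and masses are not known exactly. Their poses are not given: they have to be found in the camera images.
- base_tray: Base tray: aluminium plate 184 (x) x 128 (y) x 8 mm, flat on the bench, low 4 mm thick lips on the long sides (top 16 mm up), no ridge. Four grey corner posts 24 x 24 mm at x +-80, y +-52 mm, tops 50 mm up, each with a 14 mm square socket 15 mm deep. Clear floor (8 mm up): 136 (x) between posts, 120 (y) between lips. Loose, 1.6 kg, stays put. Origin: centre of underside, z up.
- top_tray: Top tray: plate 184 (x) x 128 (y) mm, floor 20 mm above origin, rim lip 4 mm thick to 28 mm. Grip ridge across the middle: 12 (x) x 70 (y) mm, top at 65 mm. Floor each side of it 82 (x) x 120 (y). Stands on 4 tapered 10 mm pins, 12 mm long, at x +-80, y +-52; they fit the sockets either way round; seated, its origin is 38 mm above the base tray's. 0.35 kg. Origin: centre, at pin tips, z up.
- charcoal_block: The small square charcoal block, matt black, 44 x 44 x 30 mm high, light (about 50 g). Origin: centre of the underside; x and y along its sides, z up.
- doming_block: The steel doming block, a bare metal cube 36 x 36 x 36 mm with a round dimple drawn on each face (flat to the touch), about 0.36 kg. Origin: centre of the underside; x and y along its sides, z up.
- small_bottle: The small amber dropper bottle, standing: round glass body 32 mm in diameter with straight sides up to 40 mm, then shoulder, white collar (19 mm) and black bulb (12 mm); 70 mm high over all, about 60 g. Origin: centre of the underside, z up.
- steel_cup: The small round steel cup, open at the top, 50 mm in outside diameter (straight sides), 32 mm high, about 90 g. Origin: centre of the underside, z up.
- long_charcoal: The long charcoal block, matt black, 44 (x) x 80 (y) x 30 mm high; stays where it is. Origin: centre of the underside, z up.
- large_bottle: The large amber dropper bottle, same make as the small one but 48 mm in diameter and 88 mm high; stays where it is. Origin: centre of the underside, z up.
Things that resemble listed ones, but are neither listed nor needed, are in the scene too. Leave any blue or green look-alike of the charcoal_block alone. What is shaped like the doming_block but red is not meant.

How it is judged (in metres and radians):
On the way, in this order (a step that is already met when the one before it is completed fails the run):
1. the small charcoal block and the doming block stand on the base tray's floor, let go (x of charcoal_block in the frame of base_tray between -0.08 and 0.08 m and y of charcoal_block in the frame of base_tray between -0.055 and 0.055 m and z of charcoal_block in the frame of base_tray between 0.004 and 0.013 m and angle between each of charcoal_block, doming_block's own z axis and vertical below 0.15 rad and x of doming_block in the frame of base_tray between -0.08 and 0.08 m and y of doming_block in the frame of base_tray between -0.055 and 0.055 m and z of doming_block in the frame of base_tray between 0.004 and 0.013 m and contact force between the fingers and charcoal_block below 0.1 N and contact force between the fingers and doming_block below 0.1 N), for 0.2 s.
2. the top tray is seated on the base tray, pins in the sockets, with both blocks on the floor below (horizontal distance between top_tray and base_tray below 0.006 m and z of top_tray in the frame of base_tray between 0.034 and 0.0415 m and angle between the x axis of top_tray and the x axis of base_tray, either way round below 0.08 rad and angle between top_tray's own z axis and vertical below 0.05 rad and x of charcoal_block in the frame of base_tray between -0.08 and 0.08 m and y of charcoal_block in the frame of base_tray between -0.055 and 0.055 m and z of charcoal_block in the frame of base_tray between 0.004 and 0.013 m and angle between each of charcoal_block, doming_block's own z axis and vertical below 0.15 rad and x of doming_block in the frame of base_tray between -0.08 and 0.08 m and y of doming_block in the frame of base_tray between -0.055 and 0.055 m and z of doming_block in the frame of base_tray between 0.004 and 0.013 m and contact force between the fingers and top_tray below 0.1 N), for 0.2 s.
3. the small bottle and the cup stand on the stacked top tray's floor (x of small_bottle in the frame of top_tray between -0.08 and 0.08 m and y of small_bottle in the frame of top_tray between -0.055 and 0.055 m and z of small_bottle in the frame of top_tray between 0.016 and 0.025 m and angle between each of small_bottle, steel_cup's own z axis and vertical below 0.15 rad and x of steel_cup in the frame of top_tray between -0.08 and 0.08 m and y of steel_cup in the frame of top_tray between -0.055 and 0.055 m and z of steel_cup in the frame of top_tray between 0.016 and 0.025 m and horizontal distance between top_tray and base_tray below 0.006 m and z of top_tray in the frame of base_tray between 0.034 and 0.0415 m and angle between the x axis of top_tray and the x axis of base_tray, either way round below 0.08 rad and angle between top_tray's own z axis and vertical below 0.05 rad), for 0.2 s.
At the end, for the whole second after the job is handed in: Small charcoal and doming block upright on the base tray floor, small bottle and cup on the top tray floor (origins within 80 x 55 mm of centre, height 5 mm, tilt 8 deg); top tray seated on the base within 6 mm, 4.5 deg and 3.5 mm of fully down; all let go, at rest (all of step 1 and all of step 3 and linear speed of each of charcoal_block, doming_block, small_bottle, steel_cup, top_tray, base_tray below 0.02 m/s and contact force between the fingers and small_bottle below 0.1 N and contact force between the fingers and steel_cup below 0.1 N and contact force between the fingers and top_tray below 0.1 N and contact force between the fingers and base_tray below 0.1 N); the robot touches nothing.
It fails at once if the long charcoal block or the large bottle is shifted by more than 25 mm (distance of any of long_charcoal, large_bottle from where it was at the start of the episode above 0.025 m).
It also fails if it takes over 144 s, if anything falls off the work surface, if the arm or the gripper's body presses on something with over 40 N, if the wrist force passes 120 N, or if a joint passes its speed limit or range.

## Working session

There is one attempt and no reset: what is moved stays moved. The work goes in short steps, Python scripts to look and compute and a tool call to move; the robot and the scene stay as the last step left them, time stands still between calls to the robot, and variables do not carry over. Pictures are saved under pics/ and viewed, at most 14 in all, crops included, and the job is handed in when it is done.

Besides the shell and the picture viewer there is one more tool, called after "Emit:" as name([rows], argument=value, ...), one row to a line, values as JSON. drive_tool: Moves the arm, as the interface text tells. Its arguments: {"type":"object","properties":{"moves":{"type":"array"},"force":{"type":"number"}},"required":["moves"]}

```bash
ls; mkdir -p pics; python3 - <<'E'
from cell import sensors, vision, workorder, env
import cv2, numpy as np
for n in ["scene","side","wrist"]:
    d=vision.read_camera(n); cv2.imwrite(f"pics/{n}0.png",d["image"][:,:,::-1]); np.savez(f"pics/{n}0.npz",**d)
    print(n,d["fx"],d["cx"],d["cy"],np.round(-d["R"].T@d["t"],3), np.round(d["R"],2).tolist())
o=sensors.get_obs();print(o["tool_pos"],o["tool_rot"],o["time_s"],env.tip_extent)
E
```

```text
pics
scene 387.0634982648224 282.08393179346245 206.5437635924076 [ 1.045 -0.129  0.712] [[0.22, 0.98, 0.01], [0.77, -0.17, -0.62], [-0.6, 0.14, -0.79]]
side 409.7884171434846 279.8738293607812 208.31642278344842 [ 0.271 -0.564  0.565] [[0.91, -0.42, -0.02], [-0.29, -0.58, -0.76], [0.31, 0.7, -0.65]]
wrist 325.19226210127806 276.6071707375495 204.88743758720483 [0.65  0.069 0.383] [[1.0, 0.0, -0.0], [0.0, -0.97, 0.25], [-0.0, -0.25, -0.97]]
[ 6.49587413e-01 -4.40743956e-05  2.29718180e-01] [-1.79916553e+02  4.23614423e-03  9.00019431e+01] 0.15 0.008
```

View pics/scene0.png

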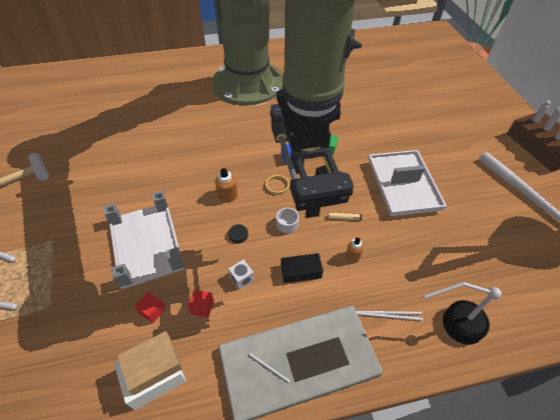

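View pics/side0.png

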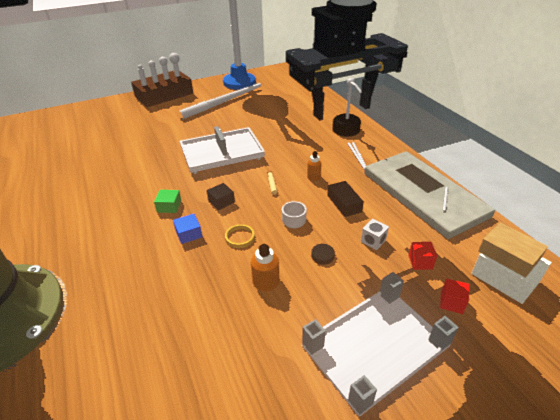

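View pics/wrist0.png

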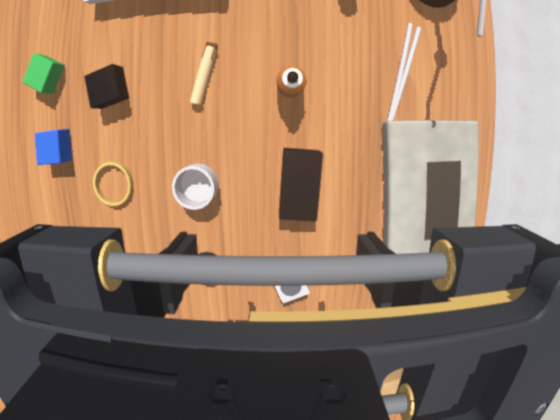

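The side view shows the base tray (posts 313,330 / 391,285 / 443,328 / 362,390), the top tray near (222,150), the small charcoal block at (221,196), the doming block at (375,234), the cup at (294,213) and the small bottle at (315,167). The wrist view also shows the charcoal block (106,87), cup (195,187) and bottle (291,80). Next I'll zoom in on the trays.

```bash
cat > h.py <<'E'
import numpy as np, cv2
def load(n): return dict(np.load(f"pics/{n}.npz"))
def ray(d,u,v,fish=False):
    a=np.array([(u-d["cx"])/d["fx"],(v-d["cy"])/d["fy"]])
    if fish:
        r=np.hypot(*a); c=np.array([*(a/r*np.sin(r)),np.cos(r)])
    else: c=np.array([*a,1.])
    return -d["R"].T@d["t"], d["R"].T@c
def onz(d,u,v,z,fish=False):
    o,r=ray(d,u,v,fish); return (o+r*(z-o[2])/r[2])
def proj(d,X,fish=False):
    c=d["R"]@np.asarray(X,float)+d["t"]
    if fish:
        th=np.arctan2(np.hypot(c[0],c[1]),c[2]);s=th/np.hypot(c[0],c[1])
        return np.array([d["cx"]+d["fx"]*s*c[0],d["cy"]+d["fy"]*s*c[1]])
    return np.array([d["cx"]+d["fx"]*c[0]/c[2],d["cy"]+d["fy"]*c[1]/c[2]])
def crop(img,x0,y0,x1,y1,w,h):
    return cv2.resize(img[y0:y1,x0:x1],(w,h),interpolation=cv2.INTER_CUBIC)
E
python3 - <<'E'
from h import *
s=cv2.imread("pics/scene0.png");e=cv2.imread("pics/side0.png")
m=np.vstack([np.hstack([crop(s,95,185,195,260+25,400,400)[:300*400//300][:400]*1,crop(e,295,265,455,415,400,400)]),
 np.hstack([crop(s,360,145,460,195+25,400,200)[:200],crop(e,172,120,272,170,400,200)])])
cv2.imwrite("pics/m1.png",m)
S=load("scene0");E=load("side0");W=load("wrist0")
f=lambda a:np.round(a,4)
print("base posts scene",[f(onz(S,*p,.05)[:2]).tolist() for p in [(112,213),(160,201),(175,258),(121,272)]])
print("base posts side",[f(onz(E,*p,.05)[:2]).tolist() for p in [(313,330),(391,285),(443,328),(362,390)]])
print("top side",f(onz(E,222,148,.025)),"scene",f(onz(S,405,182,.025)))
print("char W",f(onz(W,104,85,.03,True)),"E",f(onz(E,220,191,.03)))
print("cup W",f(onz(W,195,181,.032,True)),"S",f(onz(S,287,215,.032)),"E",f(onz(E,294,210,.032)))
print("bot W",f(onz(W,293,76,.07,True)),"S",f(onz(S,357,240,.07)),"E",f(onz(E,315,154,.07)))
print("dom S",f(onz(S,240,269,.036)),"E",f(onz(E,375,228,.036)))
print("large",f(onz(S,224,172,.088)),"long",f(onz(S,301,264,.03)))
E
```

```text
base posts scene [[0.4792, -0.3701], [0.4673, -0.2693], [0.6199, -0.2446], [0.6291, -0.3468]]
base posts side [[0.449, -0.2755], [0.5992, -0.2572], [0.6184, -0.3534], [0.4631, -0.3793]]
top side [0.5024 0.2911 0.025 ] scene [0.5095 0.2956 0.025 ]
char W [0.4453 0.1245 0.03  ] E [0.4402 0.1208 0.03  ]
cup W [0.5577 0.0068 0.032 ] S [ 0.5506 -0.0025  0.032 ] E [ 0.5529 -0.007   0.032 ]
bot W [0.6645 0.1151 0.07  ] S [0.6678 0.1118 0.07  ] E [0.6597 0.1034 0.07  ]
dom S [ 0.6633 -0.1236  0.036 ] E [ 0.664  -0.1249  0.036 ]
large [ 0.4467 -0.1217  0.088 ] long [ 0.6748 -0.0023  0.03  ]
```

View pics/m1.png

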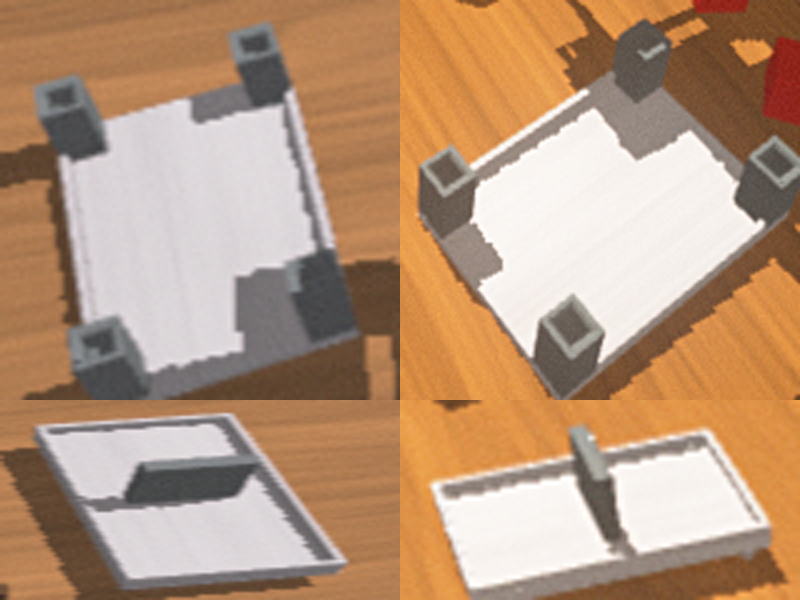

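The mosaic shows the four sockets and the top tray's rim corners clearly. I'll fit both tray poses by least squares across the two cameras.

```bash
python3 - <<'E'
from h import *
from scipy.optimize import least_squares
S=load("scene0");E=load("side0")
def fit(name,hx,hy,z,ps,pe,x0):
    c=[(-hx,-hy),(-hx,hy),(hx,hy),(hx,-hy)]
    def res(p,cams=(0,1)):
        R=np.array([[np.cos(p[2]),-np.sin(p[2])],[np.sin(p[2]),np.cos(p[2])]]);r=[]
        for i,(d,P) in enumerate(((S,ps),(E,pe))):
            if i in cams:
                for k,q in zip(c,P): r+=list(proj(d,[*(p[:2]+R@k),z])-q)
        return np.array(r)
    for cams in ((0,),(1,),(0,1)):
        s=least_squares(res,x0,args=(cams,),loss='soft_l1');print(name,cams,np.round(s.x[:2],4),np.degrees(s.x[2]).round(2),np.round(res(s.x,cams),1))
fit("base",.08,.052,.05,[(110.5,209.2),(159.2,195.5),(174,252),(120.7,270.7)],[(363.8,385.7),(313.8,328),(393,279.3),(446.2,323.9)],[.54,-.31,.1])
fit("top",.092,.064,.028,[(369.5,156.3),(418.7,151.4),(446.3,205.8),(390,212.5)],[(189.5,167),(180.8,141.3),(249.5,128),(264.5,151.3)],[.51,.29,.1])
E
```

```text
base (0,) [ 0.5377 -0.3095] 9.49 [-0.1 -0.2 -0.4 -0.2  0.5  1.  -0.  -0.4]
base (1,) [ 0.5391 -0.3118] 9.08 [ 0.1  0.1  0.2 -0.1 -0.1 -0.7 -0.2  0.5]
base (0, 1) [ 0.5388 -0.311 ] 9.25 [-0.7  0.2 -0.9  0.3 -0.4  1.7 -1.1  0.2 -0.3 -0.2 -0.2 -0.2 -0.7 -1.
 -0.9 -0. ]
top (0,) [0.5053 0.298 ] -5.71 [-0.1 -1.5 -0.2 -0.6 -0.4  1.8  0.7  0.2]
top (1,) [0.5032 0.2954] -5.06 [-0.   0.4 -0.6 -0.6  0.2 -0.6  0.4  0.4]
top (0, 1) [0.5043 0.2978] -5.44 [-0.4 -1.6 -0.6 -0.9 -0.5  1.3  0.7 -0.  -0.1 -0.3 -0.2 -1.3  0.4 -1.
  0.3 -0.1]
```

Emit:
drive_tool([
  {"x": 20, "y": -60, "z": 10, "fingers": -1},
  {"x": 40, "y": -120, "z": 20, "fingers": -1},
  {"x": 60, "y": -180, "z": 30, "fingers": -1},
  {"x": 60, "y": -180, "z": 30, "fingers": -1},
  {"x": 60, "y": -180, "z": 30, "fingers": -1},
  {"x": 60, "y": -180, "z": 30, "fingers": -1},
])

```text
invalid input at $.moves[0]: expected keys x, y, z, rx, ry, rz, fingers
```

```bash
cat >> h.py <<'E'
def snap(n,tag):
    from cell import vision
    d=vision.read_camera(n); cv2.imwrite(f"pics/{tag}.png",d["image"][:,:,::-1]); np.savez(f"pics/{tag}.npz",**d); return d
E
python3 - <<'E'
from h import *
snap("wrist","w1");snap("scene","s1")
w=cv2.imread("pics/w1.png");s=cv2.imread("pics/s1.png")
S=load("scene0")
cv2.imwrite("pics/m2.png",np.hstack([crop(w,60,0,360,300,600,600)]))
E
```

```text
(no output)
```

View pics/m2.png

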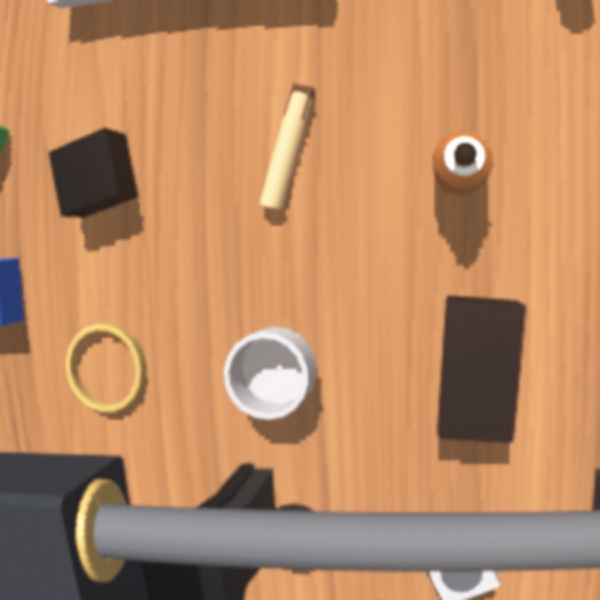

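The call was refused because rows need every key. The picture is still useful: charcoal block at crop (92,172), cup (270,373), bottle (463,158). Now I'll move over the block.

Emit:
drive_tool([
  {"x": 20, "y": -60, "z": 10, "rx": 0, "ry": 0, "rz": 0, "fingers": -1},
  {"x": 40, "y": -120, "z": 20, "rx": 0, "ry": 0, "rz": 0, "fingers": -1},
  {"x": 60, "y": -180, "z": 30, "rx": 0, "ry": 0, "rz": 0, "fingers": -1},
  {"x": 60, "y": -180, "z": 30, "rx": 0, "ry": 0, "rz": 0, "fingers": -1},
  {"x": 60, "y": -180, "z": 30, "rx": 0, "ry": 0, "rz": 0, "fingers": -1},
])

```text
time_s: 0.88
tool_pos: [0.4707, 0.0599, 0.2013]
tool_rot: [179.9, 0.0, 90.0]
force: [1.7, -0.0, 1.0]
grip_width: 0.0867
grasp_force: 0.0
```

```bash
python3 - <<'E'
from h import *
snap("wrist","w2");snap("side","e2")
w=cv2.imread("pics/w2.png")
S=load("scene0");e=cv2.imread("pics/side0.png");s=cv2.imread("pics/scene0.png")
cv2.imwrite("pics/m3.png",np.hstack([crop(w,150,0,410,300,520,600),np.vstack([crop(s,220,250,265,295,280,300),crop(e,355,210,400,255,280,300)])]))
E
```

```text
(no output)
```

View pics/m3.png

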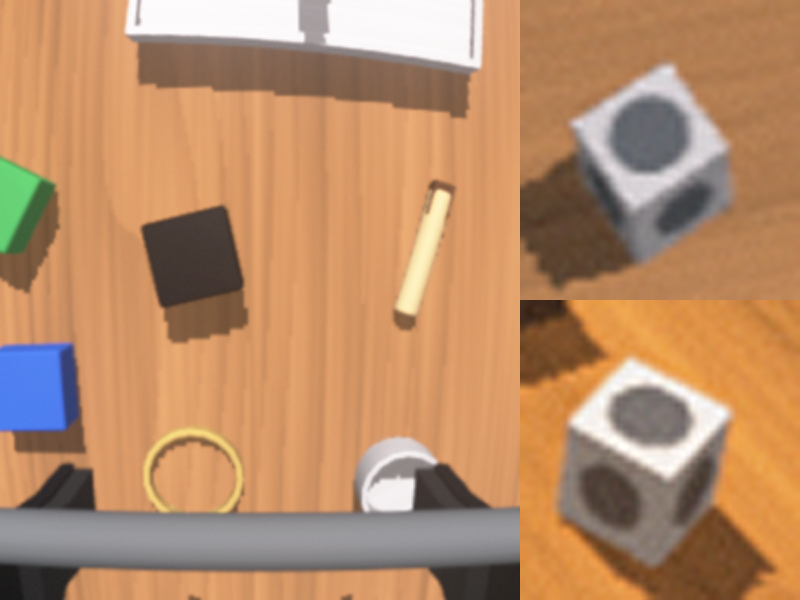

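Wrist crop, charcoal top corners: (143,228) (225,207) (242,290) (162,307). The doming block's top corners are clear in both insets. I'll compute the poses next.

```bash
python3 - <<'E'
from h import *
S=load("scene0");E=load("side0");W=load("w2")
def rep(n,P):
    P=np.array(P)[:,:2];c=P.mean(0)
    a=[np.degrees(np.arctan2(*(P[(i+1)%4]-P[i])[::-1]))%90 for i in range(4)]
    l=[np.linalg.norm(P[(i+1)%4]-P[i])*1000 for i in range(4)]
    print(n,np.round(c,4),np.round(a,1),np.round(l,1))
rep("char",[onz(W,150+u/2,v/2,.03,True) for u,v in [(143,228),(225,207),(242,290),(162,307)]])
rep("domS",[onz(S,220+u/6.222-.5+.08,250+v/6.667-.42,.036) for u,v in [(55,125),(150,68),(208,145),(108,205)]])
rep("domE",[onz(E,355+u/6.222-.42,210+v/6.667-.42,.036) for u,v in [(110,60),(210,112),(150,178),(52,120)]])
E
```

```text
char [0.4408 0.1236] [13.4 11.4 11.6 12.7] [42.1 42.4 41.1 41. ]
domS [ 0.6654 -0.1228] [21.4 24.9 20.6 23. ] [34.8 32.6 35.9 32.1]
domE [ 0.6663 -0.1233] [24.3 23.8 21.4 23.9] [34.7 35.  34.7 33.2]
```

```bash
cat > go.py <<'E'
import sys,numpy as np
from cell import sensors
from scipy.spatial.transform import Rotation as Ro
# target: x y z(mm) closing-angle(deg, world direction of tool y)
o=sensors.get_obs(); R=Ro.from_euler("xyz",o["tool_rot"],degrees=True).as_matrix()
if abs(o["tool_rot"][0])<10: print("rot units?",o["tool_rot"])
print("t",o["time_s"],"pos",np.round(o["tool_pos"],4),"yaw",round(o["tool_rot"][2],1),"w",round(o["grip_width"],4))
for a in sys.argv[1:]:
    x,y,z,phi=map(float,a.split(","))
    T=Ro.from_euler("xyz",[180,0,phi+90],degrees=True).as_matrix()
    d=R.T@(np.array([x,y,z])-np.array(o["tool_pos"])*1000)
    print(np.round(d,1),np.round(Ro.from_matrix(R.T@T).as_rotvec(),3))
E
python3 go.py 441,123,80,-77.7 441,123,12,-77.7
```

```text
t 0.975 pos [0.4717 0.0595 0.2014] yaw 89.9 w 0.0865
[ 63.4 -31.1 121.3] [ 0.002 -0.002  1.355]
[ 63.4 -31.2 189.3] [ 0.002 -0.002  1.355]
```

Emit:
drive_tool([
  {"x": 20, "y": -10, "z": 10, "rx": 0, "ry": 0, "rz": 0.17, "fingers": -1},
  {"x": 40, "y": -20, "z": 20, "rx": 0, "ry": 0, "rz": 0.34, "fingers": -1},
  {"x": 63, "y": -31, "z": 30, "rx": 0, "ry": 0, "rz": 0.51, "fingers": -1},
  {"x": 63, "y": -31, "z": 50, "rx": 0, "ry": 0, "rz": 0.68, "fingers": -1},
  {"x": 63, "y": -31, "z": 70, "rx": 0, "ry": 0, "rz": 0.85, "fingers": -1},
  {"x": 63, "y": -31, "z": 90, "rx": 0, "ry": 0, "rz": 1.02, "fingers": -1},
  {"x": 63, "y": -31, "z": 110, "rx": 0, "ry": 0, "rz": 1.19, "fingers": -1},
  {"x": 63, "y": -31, "z": 121, "rx": 0, "ry": 0, "rz": 1.355, "fingers": -1},
  {"x": 63, "y": -31, "z": 125, "rx": 0, "ry": 0, "rz": 1.355, "fingers": -1},
  {"x": 63, "y": -31, "z": 150, "rx": 0, "ry": 0, "rz": 1.355, "fingers": -1},
  {"x": 63, "y": -31, "z": 175, "rx": 0, "ry": 0, "rz": 1.355, "fingers": -1},
  {"x": 63, "y": -31, "z": 189, "rx": 0, "ry": 0, "rz": 1.355, "fingers": -1},
  {"x": 63, "y": -31, "z": 189, "rx": 0, "ry": 0, "rz": 1.355, "fingers": -1},
  {"x": 63, "y": -31, "z": 189, "rx": 0, "ry": 0, "rz": 1.355, "fingers": 1},
  {"x": 63, "y": -31, "z": 189, "rx": 0, "ry": 0, "rz": 1.355, "fingers": 1},
  {"x": 63, "y": -31, "z": 189, "rx": 0, "ry": 0, "rz": 1.355, "fingers": 1},
  {"x": 63, "y": -31, "z": 189, "rx": 0, "ry": 0, "rz": 1.355, "fingers": 1},
  {"x": 63, "y": -31, "z": 189, "rx": 0, "ry": 0, "rz": 1.355, "fingers": 1},
  {"x": 63, "y": -31, "z": 189, "rx": 0, "ry": 0, "rz": 1.355, "fingers": 1},
  {"x": 63, "y": -31, "z": 189, "rx": 0, "ry": 0, "rz": 1.355, "fingers": 1},
], force=15)

```text
time_s: 3.48
tool_pos: [0.4391, 0.1229, 0.0117]
tool_rot: [180.0, -0.0, 12.4]
force: [-0.8, 1.2, 1.9]
grip_width: 0.0438
grasp_force: 15.0
```

```bash
python3 - <<'E'
import numpy as np
t=np.radians(9.25);R=np.array([[np.cos(t),-np.sin(t)],[np.sin(t),np.cos(t)]])
for l in [(-33,0),(36,0)]: print(R@l+[538.8,-311])
E
python3 go.py 441,123,190,-77.7 506.2,-316.3,190,-80.75 506.2,-316.3,100,-80.75 506.2,-316.3,21,-80.75
```

```text
[ 506.2291199  -316.30450466]
[ 574.3318692  -305.21326764]
t 3.475 pos [0.4391 0.1229 0.0117] yaw 12.4 w 0.0438
[   1.9    0.4 -178.3] [ 0.    -0.     0.001]
[ -28.5  443.4 -178.3] [ 0.    -0.     0.054]
[-28.5 443.4 -88.3] [ 0.    -0.     0.054]
[-28.5 443.4  -9.3] [ 0.    -0.     0.054]
```

Emit:
drive_tool([
  {"x": 0, "y": 0, "z": -30, "rx": 0, "ry": 0, "rz": 0, "fingers": 1},
  {"x": 0, "y": 0, "z": -80, "rx": 0, "ry": 0, "rz": 0, "fingers": 1},
  {"x": 0, "y": 0, "z": -130, "rx": 0, "ry": 0, "rz": 0, "fingers": 1},
  {"x": 0, "y": 30, "z": -165, "rx": 0, "ry": 0, "rz": 0, "fingers": 1},
  {"x": -3, "y": 80, "z": -178, "rx": 0, "ry": 0, "rz": 0, "fingers": 1},
  {"x": -6, "y": 135, "z": -178, "rx": 0, "ry": 0, "rz": 0, "fingers": 1},
  {"x": -10, "y": 190, "z": -178, "rx": 0, "ry": 0, "rz": 0, "fingers": 1},
  {"x": -14, "y": 245, "z": -178, "rx": 0, "ry": 0, "rz": 0.02, "fingers": 1},
  {"x": -18, "y": 300, "z": -178, "rx": 0, "ry": 0, "rz": 0.03, "fingers": 1},
  {"x": -22, "y": 355, "z": -178, "rx": 0, "ry": 0, "rz": 0.04, "fingers": 1},
  {"x": -26, "y": 405, "z": -178, "rx": 0, "ry": 0, "rz": 0.054, "fingers": 1},
  {"x": -28.5, "y": 435, "z": -170, "rx": 0, "ry": 0, "rz": 0.054, "fingers": 1},
  {"x": -28.5, "y": 443.4, "z": -140, "rx": 0, "ry": 0, "rz": 0.054, "fingers": 1},
  {"x": -28.5, "y": 443.4, "z": -100, "rx": 0, "ry": 0, "rz": 0.054, "fingers": 1},
  {"x": -28.5, "y": 443.4, "z": -60, "rx": 0, "ry": 0, "rz": 0.054, "fingers": 1},
  {"x": -28.5, "y": 443.4, "z": -40, "rx": 0, "ry": 0, "rz": 0.054, "fingers": 1},
  {"x": -28.5, "y": 443.4, "z": -40, "rx": 0, "ry": 0, "rz": 0.054, "fingers": 1},
])

```text
time_s: 5.6
tool_pos: [0.5052, -0.3156, 0.0502]
tool_rot: [-179.9, 0.1, 9.3]
force: [0.2, 0.7, 0.7]
grip_width: 0.0436
grasp_force: 15.0
```

```bash
python3 go.py 506.2,-316.3,21,-80.75
python3 - <<'E'
from h import *
snap("scene","s3");snap("side","e3")
s=cv2.imread("pics/s3.png");e=cv2.imread("pics/e3.png")
cv2.imwrite("pics/m4.png",np.hstack([crop(s,70,150,270,350,400,400),crop(e,280,215,480,415,400,400)]))
E
```

```text
t 5.6 pos [ 0.5052 -0.3156  0.0502] yaw 9.3 w 0.0436
[ 1.   0.9 29.2] [-0.002  0.003  0.   ]
```

View pics/m4.png

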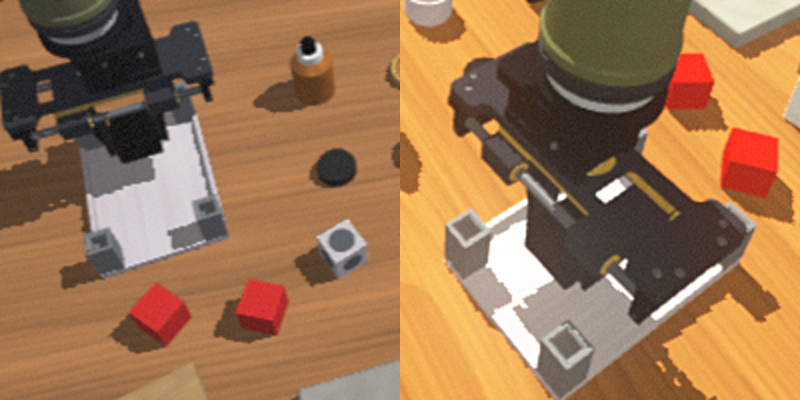

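The gripper hangs between the posts (visible at side crop (467,225) and (568,345)), so it's safe to lower and release.

Emit:
drive_tool([
  {"x": 0.5, "y": 0.5, "z": 15, "rx": 0, "ry": 0, "rz": 0, "fingers": 1},
  {"x": 0.5, "y": 0.5, "z": 26, "rx": 0, "ry": 0, "rz": 0, "fingers": 1},
  {"x": 0.5, "y": 0.5, "z": 29, "rx": 0, "ry": 0, "rz": 0, "fingers": 1},
  {"x": 0.5, "y": 0.5, "z": 29, "rx": 0, "ry": 0, "rz": 0, "fingers": 1},
  {"x": 0.5, "y": 0.5, "z": 29, "rx": 0, "ry": 0, "rz": 0, "fingers": -0.4},
  {"x": 0.5, "y": 0.5, "z": 29, "rx": 0, "ry": 0, "rz": 0, "fingers": -0.4},
  {"x": 0.5, "y": 0.5, "z": 29, "rx": 0, "ry": 0, "rz": 0, "fingers": -0.4},
  {"x": 0.5, "y": 0.5, "z": 10, "rx": 0, "ry": 0, "rz": 0, "fingers": -0.4},
  {"x": 0.5, "y": 0.5, "z": -30, "rx": 0, "ry": 0, "rz": 0, "fingers": -0.4},
  {"x": 0.5, "y": 0.5, "z": -80, "rx": 0, "ry": 0, "rz": 0, "fingers": -0.4},
  {"x": 0.5, "y": 0.5, "z": -80, "rx": 0, "ry": 0, "rz": 0, "fingers": -0.4},
])

```text
time_s: 7.08
tool_pos: [0.5099, -0.3187, 0.1382]
tool_rot: [179.6, -0.5, 9.3]
force: [-0.4, -0.4, -1.2]
grip_width: 0.061
grasp_force: 0.0
```

```bash
python3 go.py 666,-123,130,-67 666,-123,15,-67
```

```text
t 7.075 pos [ 0.5099 -0.3187  0.1382] yaw 9.3 w 0.061
[ 185.5 -168.1    8.7] [ 0.008 -0.008 -0.24 ]
[ 184.4 -168.8  123.7] [ 0.008 -0.008 -0.24 ]
```

```bash
python3 - <<'E'
from h import *
S=load("s3")
for n,u,v,z in [("red",262,305,.025),("disc",336,167,.01),("long nearend",282,268,.03)]:
    if n!="long nearend": u,v=70+u/2,150+v/2
    print(n,onz(S,u,v,z).round(3))
E
python3 go.py 666,-123,130,23 666,-123,130,-67
```

```text
red [ 0.712 -0.206  0.025]
disc [ 0.561 -0.114  0.01 ]
long nearend [ 0.676 -0.042  0.03 ]
t 7.075 pos [ 0.5099 -0.3187  0.1382] yaw 9.3 w 0.061
[ 185.5 -168.1    8.7] [ 0.013 -0.    -1.811]
[ 185.5 -168.1    8.7] [ 0.008 -0.008 -0.24 ]
```

Emit:
drive_tool([
  {"x": 0, "y": 0, "z": -30, "rx": 0, "ry": 0, "rz": 0, "fingers": -0.5},
  {"x": 45, "y": -40, "z": -40, "rx": 0, "ry": 0, "rz": -0.1, "fingers": -0.5},
  {"x": 90, "y": -80, "z": -40, "rx": 0, "ry": 0, "rz": -0.2, "fingers": -0.5},
  {"x": 135, "y": -120, "z": -30, "rx": 0, "ry": 0, "rz": -0.24, "fingers": -0.5},
  {"x": 175, "y": -160, "z": -10, "rx": 0, "ry": 0, "rz": -0.24, "fingers": -0.5},
  {"x": 185.5, "y": -168, "z": 20, "rx": 0, "ry": 0, "rz": -0.24, "fingers": -0.5},
  {"x": 185.5, "y": -168, "z": 50, "rx": 0, "ry": 0, "rz": -0.24, "fingers": -0.5},
  {"x": 185.5, "y": -168, "z": 50, "rx": 0, "ry": 0, "rz": -0.24, "fingers": -0.5},
  {"x": 185.5, "y": -168, "z": 50, "rx": 0, "ry": 0, "rz": -0.24, "fingers": -0.5},
  {"x": 185.5, "y": -168, "z": 50, "rx": 0, "ry": 0, "rz": -0.24, "fingers": -0.5},
])

```text
time_s: 8.32
tool_pos: [0.6637, -0.1216, 0.0837]
tool_rot: [179.9, -0.2, 23.0]
force: [-0.6, 0.3, 0.6]
grip_width: 0.0653
grasp_force: 0.0
```

```bash
python3 go.py 666,-123,15,-67
python3 - <<'E'
from h import *
snap("scene","s4");snap("side","e4")
s=cv2.imread("pics/s4.png");e=cv2.imread("pics/e4.png")
cv2.imwrite("pics/m5.png",np.hstack([crop(s,90,180,290,330,400,300),crop(e,280,205,480,355,400,300)]))
E
```

```text
t 8.325 pos [ 0.6637 -0.1216  0.0837] yaw 23.0 w 0.0653
[ 1.4  2.  68.7] [ 0.002 -0.003 -0.   ]
```

View pics/m5.png

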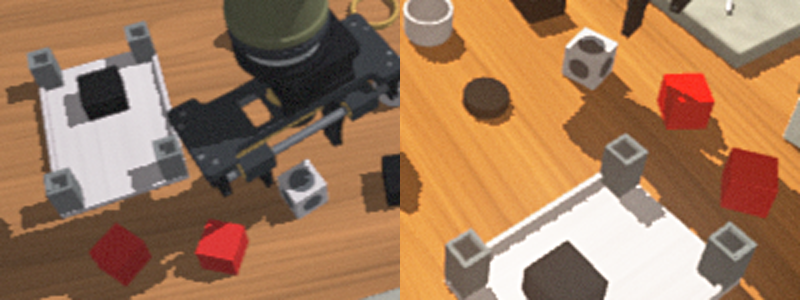

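Charcoal block sits on the tray floor. Let me check that the projected fingertips agree with the picture.

```bash
python3 - <<'E'
from h import *
S=load("s4");E=load("e4")
p=np.array([.6637,-.1216]);c=np.array([np.cos(np.radians(-67)),np.sin(np.radians(-67))])
for s in (-1,1):
    q=[*(p+s*.040*c),.0757]; print((proj(S,q)-[90,180])*2,(proj(E,q)-[280,205])*2+[400,0])
print((proj(S,[.666,-.123,.036])-[90,180])*2,(proj(E,[.666,-.123,.036])-[280,205])*2+[400,0])
E
```

```text
[334.30418249 136.43103831] [556.42138089  -6.23309165]
[261.93777446 179.06492322] [632.53246664  31.13686595]
[300.99003603 180.24506758] [590.60834272  44.08935021]
```

Emit:
drive_tool([
  {"x": 1, "y": 1.5, "z": 20, "rx": 0, "ry": 0, "rz": 0, "fingers": -0.5},
  {"x": 1, "y": 1.5, "z": 45, "rx": 0, "ry": 0, "rz": 0, "fingers": -0.5},
  {"x": 1, "y": 1.5, "z": 62, "rx": 0, "ry": 0, "rz": 0, "fingers": -0.5},
  {"x": 1, "y": 1.5, "z": 68, "rx": 0, "ry": 0, "rz": 0, "fingers": -0.5},
  {"x": 1, "y": 1.5, "z": 68, "rx": 0, "ry": 0, "rz": 0, "fingers": -0.5},
  {"x": 1, "y": 1.5, "z": 68, "rx": 0, "ry": 0, "rz": 0, "fingers": 1},
  {"x": 1, "y": 1.5, "z": 68, "rx": 0, "ry": 0, "rz": 0, "fingers": 1},
  {"x": 1, "y": 1.5, "z": 68, "rx": 0, "ry": 0, "rz": 0, "fingers": 1},
  {"x": 1, "y": 1.5, "z": 68, "rx": 0, "ry": 0, "rz": 0, "fingers": 1},
  {"x": 1, "y": 1.5, "z": 68, "rx": 0, "ry": 0, "rz": 0, "fingers": 1},
  {"x": 1, "y": 1.5, "z": 68, "rx": 0, "ry": 0, "rz": 0, "fingers": 1},
], force=30)

```text
time_s: 9.8
tool_pos: [0.6647, -0.1227, 0.0141]
tool_rot: [179.9, -0.0, 23.0]
force: [0.2, -1.9, 2.4]
grip_width: 0.036
grasp_force: 30.0
```

```bash
python3 go.py 574.3,-305.2,120,-80.75 574.3,-305.2,24,-80.75
```

```text
t 9.8 pos [ 0.6647 -0.1227  0.0141] yaw 23.0 w 0.036
[-154.4  132.8 -105.9] [ 0.001 -0.001  0.24 ]
[-154.5  132.7   -9.9] [ 0.001 -0.001  0.24 ]
```

Emit:
drive_tool([
  {"x": 0, "y": 0, "z": -30, "rx": 0, "ry": 0, "rz": 0, "fingers": 1},
  {"x": 0, "y": 0, "z": -70, "rx": 0, "ry": 0, "rz": 0, "fingers": 1},
  {"x": -20, "y": 20, "z": -105, "rx": 0, "ry": 0, "rz": 0, "fingers": 1},
  {"x": -60, "y": 50, "z": -115, "rx": 0, "ry": 0, "rz": 0.1, "fingers": 1},
  {"x": -100, "y": 85, "z": -115, "rx": 0, "ry": 0, "rz": 0.2, "fingers": 1},
  {"x": -135, "y": 115, "z": -115, "rx": 0, "ry": 0, "rz": 0.24, "fingers": 1},
  {"x": -154.4, "y": 132.8, "z": -106, "rx": 0, "ry": 0, "rz": 0.24, "fingers": 1},
  {"x": -154.4, "y": 132.8, "z": -80, "rx": 0, "ry": 0, "rz": 0.24, "fingers": 1},
  {"x": -154.4, "y": 132.8, "z": -50, "rx": 0, "ry": 0, "rz": 0.24, "fingers": 1},
  {"x": -154.4, "y": 132.8, "z": -50, "rx": 0, "ry": 0, "rz": 0.24, "fingers": 1},
  {"x": -154.4, "y": 132.8, "z": -25, "rx": 0, "ry": 0, "rz": 0.24, "fingers": 1},
  {"x": -154.4, "y": 132.8, "z": -12, "rx": 0, "ry": 0, "rz": 0.24, "fingers": 1},
  {"x": -154.4, "y": 132.8, "z": -9, "rx": 0, "ry": 0, "rz": 0.24, "fingers": 1},
  {"x": -154.4, "y": 132.8, "z": -9, "rx": 0, "ry": 0, "rz": 0.24, "fingers": 1},
  {"x": -154.4, "y": 132.8, "z": -8.5, "rx": 0, "ry": 0, "rz": 0.24, "fingers": 1},
])

```text
time_s: 11.68
tool_pos: [0.5749, -0.305, 0.0232]
tool_rot: [179.9, -0.1, 9.3]
force: [0.4, -0.0, -4.4]
grip_width: 0.0361
grasp_force: 30.0
```

Emit:
drive_tool([
  {"x": 0, "y": 0, "z": 0, "rx": 0, "ry": 0, "rz": 0, "fingers": -0.3},
  {"x": 0, "y": 0, "z": 0, "rx": 0, "ry": 0, "rz": 0, "fingers": -0.3},
  {"x": 0, "y": 0, "z": 0, "rx": 0, "ry": 0, "rz": 0, "fingers": -0.3},
  {"x": 0, "y": 0, "z": -20, "rx": 0, "ry": 0, "rz": 0, "fingers": -0.3},
  {"x": 0, "y": 0, "z": -60, "rx": 0, "ry": 0, "rz": 0, "fingers": -0.3},
  {"x": 0, "y": 0, "z": -110, "rx": 0, "ry": 0, "rz": 0, "fingers": -0.5},
  {"x": 0, "y": -40, "z": -150, "rx": 0, "ry": 0, "rz": 0, "fingers": -0.5},
  {"x": 0, "y": -80, "z": -170, "rx": 0, "ry": 0, "rz": 0, "fingers": -0.5},
  {"x": 0, "y": -80, "z": -170, "rx": 0, "ry": 0, "rz": 0, "fingers": -0.5},
  {"x": 0, "y": -80, "z": -170, "rx": 0, "ry": 0, "rz": 0, "fingers": -0.5},
])

```text
time_s: 12.92
tool_pos: [0.5611, -0.2264, 0.1931]
tool_rot: [179.9, -0.1, 9.3]
force: [-0.8, 0.3, -0.3]
grip_width: 0.0653
grasp_force: 0.0
```

```bash
python3 go.py 504.3,297.8,120,-5.4 504.3,297.8,44,-5.4
```

```text
t 12.925 pos [ 0.5611 -0.2264  0.1931] yaw 9.3 w 0.0653
[  28.1 -526.6   72.4] [ 0.002  0.    -1.315]
[  28.1 -526.7  148.4] [ 0.002  0.    -1.315]
```

```bash
python3 go.py 550.9,-385,200,9.25; python3 -c "
from cell import sensors;print(sensors.get_obs()['qpos'])"
```

```text
t 12.925 pos [ 0.5611 -0.2264  0.1931] yaw 9.3 w 0.0653
[-35.6 154.9  -6.8] [ 0.002  0.    -1.571]
[ 12.12216831  13.93558148   8.61802387  93.24370167  -2.12096332
  72.89792671 -59.63633186]
```

Emit:
drive_tool([
  {"x": -4, "y": 20, "z": -7, "rx": 0, "ry": 0, "rz": -0.17, "fingers": -0.6},
  {"x": -8, "y": 40, "z": -7, "rx": 0, "ry": 0, "rz": -0.34, "fingers": -0.6},
  {"x": -12, "y": 60, "z": -7, "rx": 0, "ry": 0, "rz": -0.51, "fingers": -0.6},
  {"x": -16, "y": 80, "z": -7, "rx": 0, "ry": 0, "rz": -0.68, "fingers": -0.6},
  {"x": -20, "y": 100, "z": -7, "rx": 0, "ry": 0, "rz": -0.85, "fingers": -0.6},
  {"x": -24, "y": 120, "z": -7, "rx": 0, "ry": 0, "rz": -1.02, "fingers": -0.6},
  {"x": -28, "y": 140, "z": -7, "rx": 0, "ry": 0, "rz": -1.19, "fingers": -0.6},
  {"x": -32, "y": 150, "z": -7, "rx": 0, "ry": 0, "rz": -1.36, "fingers": -0.6},
  {"x": -35.6, "y": 155, "z": -7, "rx": 0, "ry": 0, "rz": -1.5, "fingers": -0.6},
  {"x": -35.6, "y": 155, "z": -7, "rx": 0, "ry": 0, "rz": -1.571, "fingers": -0.6},
  {"x": -35.6, "y": 155, "z": -7, "rx": 0, "ry": 0, "rz": -1.571, "fingers": -0.6},
  {"x": -35.6, "y": 155, "z": -7, "rx": 0, "ry": 0, "rz": -1.571, "fingers": -0.6},
  {"x": -35.6, "y": 155, "z": -7, "rx": 0, "ry": 0, "rz": -1.571, "fingers": -0.6},
  {"x": -35.6, "y": 155, "z": -7, "rx": 0, "ry": 0, "rz": -1.571, "fingers": -0.6},
])

```text
time_s: 14.68
tool_pos: [0.551, -0.3843, 0.1991]
tool_rot: [-180.0, 0.0, 99.3]
force: [0.2, -1.6, 0.0]
grip_width: 0.0695
grasp_force: 0.0
```

```bash
python3 go.py; python3 - <<'E'
from h import *
snap("wrist","wb")
w=cv2.imread("pics/wb.png")
cv2.imwrite("pics/m6.png",crop(w,90,0,490,260,800,520))
E
```

```text
t 14.675 pos [ 0.551  -0.3843  0.1991] yaw 99.3 w 0.0695
```

View pics/m6.png

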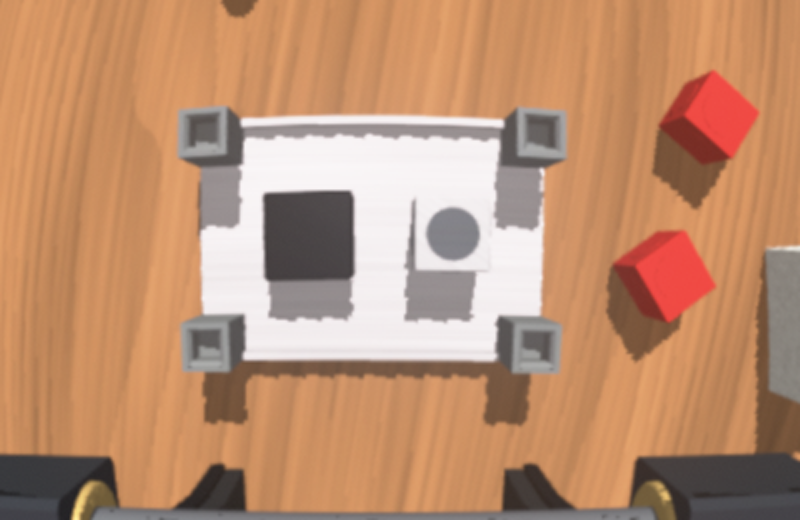

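Both blocks stand on the base tray floor. Socket centres in the crop are about (205,132), (542,133), (207,345) and (536,346). I'll refine the base pose from these, then go to the same relative view of the top tray.

```bash
cat >> h.py <<'E'
from scipy.optimize import least_squares
def fitw(W,loc,px,x0):
    def res(p):
        c,s=np.cos(p[2]),np.sin(p[2]); r=[]
        for (a,b,z),q in zip(loc,px): r+=list(proj(W,[p[0]+c*a-s*b,p[1]+s*a+c*b,z],True)-q)
        return np.array(r)
    s=least_squares(res,x0); print(s.x[:2].round(4),np.degrees(s.x[2]).round(2),res(s.x).round(1)); return s.x
E
python3 - <<'E'
from h import *
W=load("wb");px=[(90+u/2,v/2) for u,v in [(205,132),(542,133),(207,345),(536,346)]]
fitw(W,[(-.08,.052,.05),(.08,.052,.05),(-.08,-.052,.05),(.08,-.052,.05)],px,[.54,-.31,.16])
E
python3 - <<'E'
import numpy as np
t=np.radians(-5.4);print(504.3+75*np.sin(t),297.8-75*np.cos(t))
E
python3 go.py 497.2,223.1,200,-5.4
```

```text
[ 0.5387 -0.3106] 9.01 [-1.3 -1.   0.8 -0.7 -0.8  0.7  1.3  1.1]
497.24187650111145 223.132852654769
t 14.725 pos [ 0.551  -0.3843  0.1991] yaw 99.3 w 0.0697
[608.1  44.8  -0.9] [0.    0.    0.256]
```

Emit:
drive_tool([
  {"x": 30, "y": 2, "z": -1, "rx": 0, "ry": 0, "rz": 0, "fingers": -0.6},
  {"x": 80, "y": 6, "z": -1, "rx": 0, "ry": 0, "rz": 0.02, "fingers": -0.6},
  {"x": 135, "y": 10, "z": -1, "rx": 0, "ry": 0, "rz": 0.05, "fingers": -0.6},
  {"x": 190, "y": 14, "z": -1, "rx": 0, "ry": 0, "rz": 0.08, "fingers": -0.6},
  {"x": 245, "y": 18, "z": -1, "rx": 0, "ry": 0, "rz": 0.1, "fingers": -0.6},
  {"x": 300, "y": 22, "z": -1, "rx": 0, "ry": 0, "rz": 0.13, "fingers": -0.6},
  {"x": 355, "y": 26, "z": -1, "rx": 0, "ry": 0, "rz": 0.16, "fingers": -0.6},
  {"x": 410, "y": 30, "z": -1, "rx": 0, "ry": 0, "rz": 0.19, "fingers": -0.6},
  {"x": 465, "y": 34, "z": -1, "rx": 0, "ry": 0, "rz": 0.22, "fingers": -0.6},
  {"x": 520, "y": 38, "z": -1, "rx": 0, "ry": 0, "rz": 0.256, "fingers": -0.6},
  {"x": 570, "y": 42, "z": -1, "rx": 0, "ry": 0, "rz": 0.256, "fingers": -0.6},
  {"x": 600, "y": 44, "z": -1, "rx": 0, "ry": 0, "rz": 0.256, "fingers": -0.6},
  {"x": 608, "y": 45, "z": -1, "rx": 0, "ry": 0, "rz": 0.256, "fingers": -0.6},
  {"x": 608, "y": 45, "z": -1, "rx": 0, "ry": 0, "rz": 0.256, "fingers": -0.6},
  {"x": 608, "y": 45, "z": -1, "rx": 0, "ry": 0, "rz": 0.256, "fingers": -0.6},
  {"x": 608, "y": 45, "z": -1, "rx": 0, "ry": 0, "rz": 0.256, "fingers": -0.6},
])

```text
time_s: 16.73
tool_pos: [0.4978, 0.2214, 0.2001]
tool_rot: [180.0, 0.0, 84.5]
force: [-0.2, 0.2, -0.0]
grip_width: 0.0696
grasp_force: 0.0
```

```bash
python3 go.py; python3 - <<'E'
from h import *
snap("wrist","wt")
w=cv2.imread("pics/wt.png")
cv2.imwrite("pics/m7.png",crop(w,90,0,490,260,800,520))
E
```

```text
t 16.725 pos [0.4978 0.2214 0.2001] yaw 84.5 w 0.0696
```

View pics/m7.png

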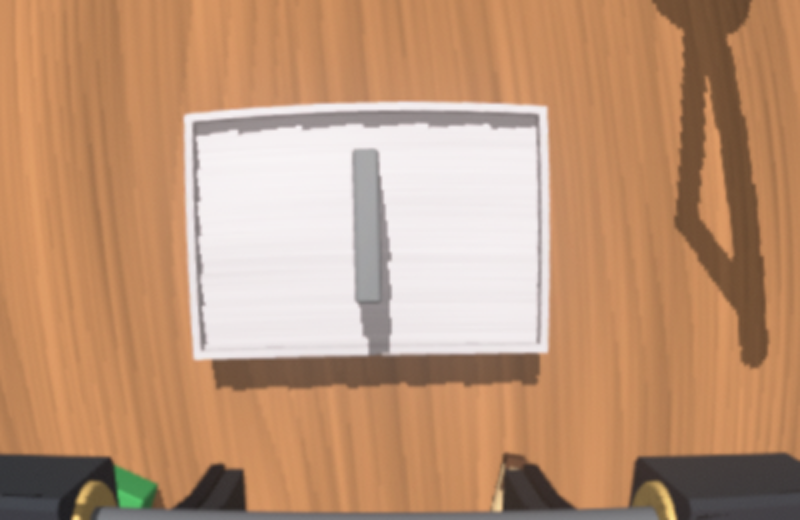

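Rim corners are (184,115), (547,107), (195,359), (547,352). Ridge-top corners are (352,149), (378,149), (356,303), (381,302).

```bash
python3 - <<'E'
from h import *
W=load("wt");q=lambda L:[(90+u/2,v/2) for u,v in L]
a=[(-.092,.064,.028),(.092,.064,.028),(-.092,-.064,.028),(.092,-.064,.028)]
b=[(-.006,.035,.065),(.006,.035,.065),(-.006,-.035,.065),(.006,-.035,.065)]
A=q([(184,115),(547,107),(195,359),(547,352)]);B=q([(352,149),(378,149),(356,303),(381,302)])
fitw(W,a,A,[.5,.3,-.1]);fitw(W,b,B,[.5,.3,-.1]);fitw(W,a+b,A+B,[.5,.3,-.1])
E
python3 go.py 504,298,100,-6.4
```

```text
[0.5024 0.2997] -4.33 [ 0.1 -0.3  0.1 -0.4 -0.6  0.4  0.5  0.3]
[0.5022 0.2998] -4.26 [-0.4 -0.7  0.4 -1.  -0.5  0.7  0.5  0.9]
[0.5023 0.2997] -4.32 [-0.  -0.3 -0.  -0.5 -0.7  0.4  0.4  0.3 -0.3 -0.7  0.5 -1.  -0.5  0.8
  0.5  1. ]
t 16.775 pos [0.4977 0.2217 0.2001] yaw 84.5 w 0.0695
[ 76.6  -1.1 100.1] [0.    0.    0.016]
```

```bash
python3 go.py 502.4,299.5,100,-4.4 502.4,299.5,43,-4.4
```

```text
t 16.775 pos [0.4977 0.2217 0.2001] yaw 84.5 w 0.0695
[ 77.9  -2.9 100.1] [ 0.     0.    -0.019]
[ 78.   -2.9 157.1] [ 0.     0.    -0.019]
```

Emit:
drive_tool([
  {"x": 40, "y": -1.5, "z": 40, "rx": 0, "ry": 0, "rz": -0.019, "fingers": -0.6},
  {"x": 70, "y": -2.9, "z": 80, "rx": 0, "ry": 0, "rz": -0.019, "fingers": -0.6},
  {"x": 78, "y": -2.9, "z": 110, "rx": 0, "ry": 0, "rz": -0.019, "fingers": -0.4},
  {"x": 78, "y": -2.9, "z": 135, "rx": 0, "ry": 0, "rz": -0.019, "fingers": -0.2},
  {"x": 78, "y": -2.9, "z": 152, "rx": 0, "ry": 0, "rz": -0.019, "fingers": 0},
  {"x": 78, "y": -2.9, "z": 157, "rx": 0, "ry": 0, "rz": -0.019, "fingers": 0},
  {"x": 78, "y": -2.9, "z": 157, "rx": 0, "ry": 0, "rz": -0.019, "fingers": 0.3},
  {"x": 78, "y": -2.9, "z": 157, "rx": 0, "ry": 0, "rz": -0.019, "fingers": 1},
  {"x": 78, "y": -2.9, "z": 157, "rx": 0, "ry": 0, "rz": -0.019, "fingers": 1},
  {"x": 78, "y": -2.9, "z": 157, "rx": 0, "ry": 0, "rz": -0.019, "fingers": 1},
  {"x": 78, "y": -2.9, "z": 157, "rx": 0, "ry": 0, "rz": -0.019, "fingers": 1},
  {"x": 78, "y": -2.9, "z": 157, "rx": 0, "ry": 0, "rz": -0.019, "fingers": 1},
  {"x": 78, "y": -2.9, "z": 157, "rx": 0, "ry": 0, "rz": -0.019, "fingers": 1},
], force=45)

```text
time_s: 18.4
tool_pos: [0.5022, 0.3011, 0.0436]
tool_rot: [180.0, -0.0, 85.7]
force: [0.7, -0.7, 4.3]
grip_width: 0.0115
grasp_force: 45.0
```

```bash
python3 go.py 502.4,299.5,165,-4.4 538.7,-310.6,165,9.1 538.7,-310.6,100,9.1
```

```text
t 18.4 pos [0.5022 0.3011 0.0436] yaw 85.7 w 0.0115
[  -1.5    0.5 -121.4] [ 0.001 -0.     0.002]
[-607.2   82.4 -121.6] [ 0.001 -0.    -0.234]
[-607.2   82.4  -56.6] [ 0.001 -0.    -0.234]
```

Emit:
drive_tool([
  {"x": 0, "y": 0, "z": -15, "rx": 0, "ry": 0, "rz": 0, "fingers": 1},
  {"x": 0, "y": 0, "z": -45, "rx": 0, "ry": 0, "rz": 0, "fingers": 1},
  {"x": 0, "y": 0, "z": -85, "rx": 0, "ry": 0, "rz": 0, "fingers": 1},
  {"x": -10, "y": 1, "z": -115, "rx": 0, "ry": 0, "rz": 0, "fingers": 1},
  {"x": -40, "y": 5, "z": -128, "rx": 0, "ry": 0, "rz": -0.02, "fingers": 1},
  {"x": -80, "y": 11, "z": -130, "rx": 0, "ry": 0, "rz": -0.04, "fingers": 1},
  {"x": -125, "y": 17, "z": -130, "rx": 0, "ry": 0, "rz": -0.06, "fingers": 1},
  {"x": -170, "y": 23, "z": -130, "rx": 0, "ry": 0, "rz": -0.08, "fingers": 1},
  {"x": -215, "y": 29, "z": -130, "rx": 0, "ry": 0, "rz": -0.1, "fingers": 1},
  {"x": -260, "y": 35, "z": -130, "rx": 0, "ry": 0, "rz": -0.12, "fingers": 1},
  {"x": -305, "y": 41, "z": -130, "rx": 0, "ry": 0, "rz": -0.14, "fingers": 1},
  {"x": -350, "y": 47, "z": -130, "rx": 0, "ry": 0, "rz": -0.16, "fingers": 1},
  {"x": -395, "y": 53, "z": -130, "rx": 0, "ry": 0, "rz": -0.18, "fingers": 1},
  {"x": -440, "y": 60, "z": -130, "rx": 0, "ry": 0, "rz": -0.2, "fingers": 1},
  {"x": -485, "y": 66, "z": -130, "rx": 0, "ry": 0, "rz": -0.22, "fingers": 1},
  {"x": -530, "y": 72, "z": -130, "rx": 0, "ry": 0, "rz": -0.234, "fingers": 1},
  {"x": -570, "y": 78, "z": -130, "rx": 0, "ry": 0, "rz": -0.234, "fingers": 1},
  {"x": -595, "y": 81, "z": -122, "rx": 0, "ry": 0, "rz": -0.234, "fingers": 1},
  {"x": -607, "y": 82.4, "z": -100, "rx": 0, "ry": 0, "rz": -0.234, "fingers": 1},
  {"x": -607, "y": 82.4, "z": -80, "rx": 0, "ry": 0, "rz": -0.234, "fingers": 1},
])

```text
time_s: 20.9
tool_pos: [0.5375, -0.3102, 0.1208]
tool_rot: [-179.9, -0.1, 99.1]
force: [-0.3, 0.4, -3.4]
grip_width: 0.0121
grasp_force: 45.0
```

Emit:
drive_tool([
  {"x": 0, "y": 0, "z": 10, "rx": 0, "ry": 0, "rz": 0, "fingers": 1},
  {"x": 0, "y": 0, "z": 20, "rx": 0, "ry": 0, "rz": 0, "fingers": 1},
  {"x": 0, "y": 0, "z": 20, "rx": 0, "ry": 0, "rz": 0, "fingers": 1},
  {"x": 0, "y": 0, "z": 20, "rx": 0, "ry": 0, "rz": 0, "fingers": 1},
  {"x": 0, "y": 0, "z": 20, "rx": 0, "ry": 0, "rz": 0, "fingers": 1},
])

```text
time_s: 21.52
tool_pos: [0.539, -0.3107, 0.104]
tool_rot: [179.9, 0.1, 99.1]
force: [0.1, -1.4, -3.6]
grip_width: 0.0116
grasp_force: 45.0
```

```bash
python3 go.py 538.7,-310.6,87,9.1; python3 - <<'E'
from h import *
snap("wrist","wh");snap("scene","sh");snap("side","eh")
w=cv2.imread("pics/wh.png");s=cv2.imread("pics/sh.png");e=cv2.imread("pics/eh.png")
cv2.imwrite("pics/m8.png",np.vstack([crop(w,0,0,560,210,800,300),np.hstack([crop(s,80,150,230,300,400,300),crop(e,280,235,470,415,400,300)])]))
E
```

```text
t 21.525 pos [ 0.539  -0.3107  0.104 ] yaw 99.1 w 0.0116
[ 0.2 -0.3 17. ] [0.001 0.001 0.   ]
```

View pics/m8.png

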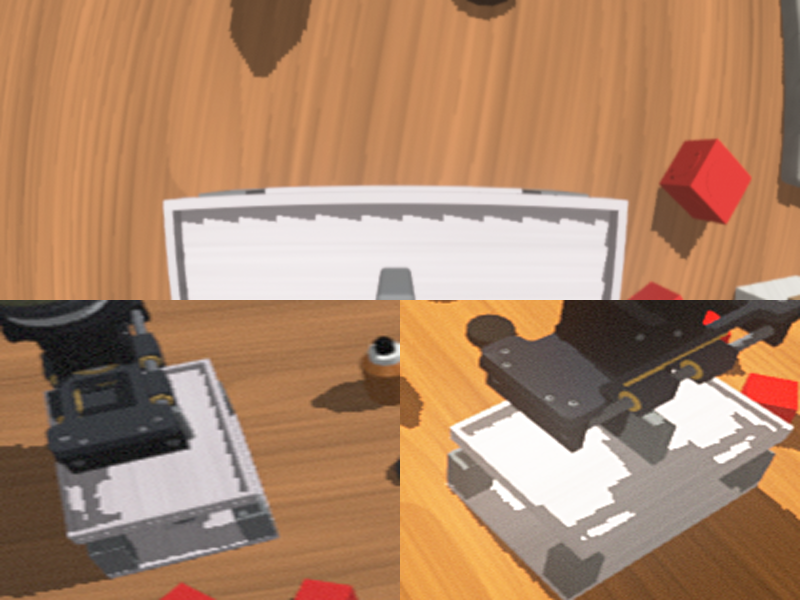

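Post edges are visible symmetrically behind the tray rim: rim corners (165,202) and (627,202), posts' inner edges at 265 and 522. I'll work out the tray pose from this.

```bash
python3 - <<'E'
from h import *
W=load("wh");k=1.42857;q=lambda L:[(u/k,v/k) for u,v in L]
A=[(-.092,.064,.0884),(.092,.064,.0884)]
fitw(W,A,q([(165,202),(627,202)]),[.54,-.31,.16])
E=load("eh");S=load("sh")
# rim corners side crop: scale 400/190,300/180 ; scene 400/150, 2
e=[(450,433),(571,598),(794,428)]
for u,v in [(66,540),(206,362),(272,507+0)]: print("S",onz(S,80+u/2.667,150+(v-300)/2,.0884)[:2].round(4))
for u,v in [(450,433),(794,428)]: print("E",onz(E,280+(u-400)/2.105,235+(v-300)/1.667,.0884)[:2].round(4))
t=np.radians(9.1);R=np.array([[np.cos(t),-np.sin(t)],[np.sin(t),np.cos(t)]])
for l in [(-.092,-.064),(-.092,.064),(.092,.064),(.092,-.064)]: print(l,(R@l+[.5387,-.3106]).round(4))
# expected image of base post outer top edge y=+.064
c=lambda a,b:(R@[a,b]+[.5387,-.3106])
for a,b in [(-.068,.064),(.068,.064),(-.092,.064),(.092,.064)]: print((proj(W,[*c(a,b),.05],True)*k).round(1), (proj(W,[*c(a,b),.0884],True)*k).round(1))
E
```

```text
[ 0.5398 -0.3121] 9.15 [-1.6  0.1  1.6  0.1]
S [ 0.6428 -0.3629]
S [ 0.4432 -0.2654]
S [ 0.6375 -0.2247]
E [ 0.4357 -0.2704]
E [ 0.64   -0.3635]
(-0.092, -0.064) [ 0.458  -0.3883]
(-0.092, 0.064) [ 0.4377 -0.262 ]
(0.092, 0.064) [ 0.6194 -0.2329]
(0.092, -0.064) [ 0.6397 -0.3592]
[245.8 190.3] [215.  194.2]
[542.8 190.4] [573.5 194.3]
[198.7 193. ] [160.7 197.8]
[590.  193.1] [627.8 198. ]
```

Emit:
drive_tool([
  {"x": 1.5, "y": -0.5, "z": 3, "rx": 0, "ry": 0, "rz": 0, "fingers": 1},
  {"x": 1.5, "y": -0.5, "z": 6, "rx": 0, "ry": 0, "rz": 0, "fingers": 1},
  {"x": 1.5, "y": -0.5, "z": 9, "rx": 0, "ry": 0, "rz": 0, "fingers": 1},
  {"x": 1.5, "y": -0.5, "z": 11, "rx": 0, "ry": 0, "rz": 0, "fingers": 1},
  {"x": 1.5, "y": -0.5, "z": 13, "rx": 0, "ry": 0, "rz": 0, "fingers": 1},
  {"x": 1.5, "y": -0.5, "z": 14, "rx": 0, "ry": 0, "rz": 0, "fingers": 1},
  {"x": 1.5, "y": -0.5, "z": 14, "rx": 0, "ry": 0, "rz": 0, "fingers": 1},
])

```text
time_s: 22.55
tool_pos: [0.5377, -0.3092, 0.089]
tool_rot: [-180.0, -0.0, 99.1]
force: [-0.5, 0.5, -3.1]
grip_width: 0.0117
grasp_force: 45.0
```

Emit:
drive_tool([
  {"x": 0, "y": 0, "z": 2, "rx": 0, "ry": 0, "rz": 0, "fingers": 1},
  {"x": 0, "y": 0, "z": 4, "rx": 0, "ry": 0, "rz": 0, "fingers": 1},
  {"x": 0, "y": 0, "z": 6, "rx": 0, "ry": 0, "rz": 0, "fingers": 1},
  {"x": 0, "y": 0, "z": 7, "rx": 0, "ry": 0, "rz": 0, "fingers": 1},
  {"x": 0, "y": 0, "z": 7.5, "rx": 0, "ry": 0, "rz": 0, "fingers": 1},
  {"x": 0, "y": 0, "z": 7.5, "rx": 0, "ry": 0, "rz": 0, "fingers": 1},
])

```text
time_s: 23.3
tool_pos: [0.5378, -0.3092, 0.0817]
tool_rot: [180.0, 0.0, 99.1]
force: [-0.1, 0.1, -3.0]
grip_width: 0.0116
grasp_force: 45.0
```

Emit:
drive_tool([
  {"x": 0, "y": 0, "z": 1, "rx": 0, "ry": 0, "rz": 0, "fingers": 1},
  {"x": 0, "y": 0, "z": 1.5, "rx": 0, "ry": 0, "rz": 0, "fingers": 1},
  {"x": 0, "y": 0, "z": 1.5, "rx": 0, "ry": 0, "rz": 0, "fingers": 1},
])

```text
time_s: 23.68
tool_pos: [0.5379, -0.3092, 0.0816]
tool_rot: [180.0, 0.0, 99.1]
force: [-3.3, 1.4, 5.9]
grip_width: 0.0118
grasp_force: 45.0
```

Seated: the contact force appeared at exactly the expected height. Release and head for the cup.

Emit:
drive_tool([
  {"x": 0, "y": 0, "z": 0, "rx": 0, "ry": 0, "rz": 0, "fingers": 0.2},
  {"x": 0, "y": 0, "z": 0, "rx": 0, "ry": 0, "rz": 0, "fingers": 0},
  {"x": 0, "y": 0, "z": 0, "rx": 0, "ry": 0, "rz": 0, "fingers": 0},
  {"x": 0, "y": 0, "z": -20, "rx": 0, "ry": 0, "rz": 0, "fingers": 0},
  {"x": 0, "y": 0, "z": -60, "rx": 0, "ry": 0, "rz": 0, "fingers": 0},
  {"x": 0, "y": 0, "z": -100, "rx": 0, "ry": 0, "rz": 0.1, "fingers": -0.2},
  {"x": 20, "y": 0, "z": -115, "rx": 0, "ry": 0, "rz": 0.27, "fingers": -0.5},
  {"x": 60, "y": 5, "z": -115, "rx": 0, "ry": 0, "rz": 0.44, "fingers": -0.7},
  {"x": 100, "y": 10, "z": -115, "rx": 0, "ry": 0, "rz": 0.61, "fingers": -0.7},
  {"x": 140, "y": 20, "z": -115, "rx": 0, "ry": 0, "rz": 0.78, "fingers": -0.7},
  {"x": 180, "y": 30, "z": -115, "rx": 0, "ry": 0, "rz": 0.95, "fingers": -0.7},
  {"x": 220, "y": 40, "z": -115, "rx": 0, "ry": 0, "rz": 1.12, "fingers": -0.7},
  {"x": 220, "y": 40, "z": -115, "rx": 0, "ry": 0, "rz": 1.29, "fingers": -0.7},
  {"x": 220, "y": 40, "z": -115, "rx": 0, "ry": 0, "rz": 1.46, "fingers": -0.7},
  {"x": 220, "y": 40, "z": -115, "rx": 0, "ry": 0, "rz": 1.57, "fingers": -0.7},
  {"x": 220, "y": 40, "z": -115, "rx": 0, "ry": 0, "rz": 1.57, "fingers": -0.7},
  {"x": 220, "y": 40, "z": -115, "rx": 0, "ry": 0, "rz": 1.57, "fingers": -0.7},
], force=15)

```text
time_s: 25.8
tool_pos: [0.5426, -0.0856, 0.1959]
tool_rot: [180.0, -0.1, 9.3]
force: [0.4, 0.5, -0.2]
grip_width: 0.0738
grasp_force: 0.0
```

```bash
python3 go.py 553,-2,130,-81 553,-2,14,-81; python3 - <<'E'
from h import *
snap("wrist","wc");snap("scene","sc");snap("side","ec")
w=cv2.imread("pics/wc.png");s=cv2.imread("pics/sc.png");e=cv2.imread("pics/ec.png")
cv2.imwrite("pics/m9.png",np.vstack([np.hstack([crop(w,0,0,560,300,400,300),crop(e,240,130,460,295,400,300)]),np.hstack([crop(s,80,150,230,300,400,300),crop(e,280,235,470,415,400,300)])]))
W=load("w1");print(onz(W,195,186.5,.032,True))
E
```

```text
t 25.8 pos [ 0.5426 -0.0856  0.1959] yaw 9.3 w 0.0738
[ 23.6 -80.9  65.9] [ 0.    -0.001  0.005]
[ 23.5 -80.9 181.9] [ 0.    -0.001  0.005]
[5.57449586e-01 4.85843294e-04 3.20000000e-02]
```

View pics/m9.png

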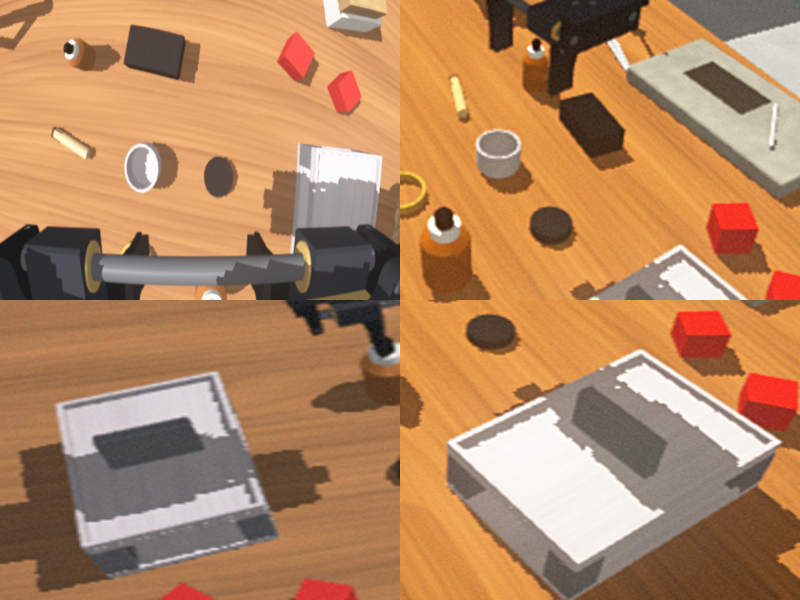

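The top tray is seated level on the posts. Wrist view: cup at (200,167), bottle bulb at (95,50).

```bash
python3 - <<'E'
from h import *
W=load("wc");print(onz(W,200,167,.032,True),onz(W,95,50,.07,True))
E
python3 go.py 556,-1,100,-81 556,-1,14,-81
```

```text
[ 0.55532544 -0.00436343  0.032     ] [0.6603402  0.10963723 0.07      ]
t 25.95 pos [ 0.5424 -0.0856  0.1953] yaw 9.2 w 0.074
[ 26.9 -81.4  95.3] [ 0.    -0.     0.004]
[ 26.9 -81.4 181.3] [ 0.    -0.     0.004]
```

Emit:
drive_tool([
  {"x": 14, "y": -35, "z": 20, "rx": 0, "ry": 0, "rz": 0, "fingers": -0.8},
  {"x": 26, "y": -70, "z": 50, "rx": 0, "ry": 0, "rz": 0, "fingers": -0.8},
  {"x": 26, "y": -79.5, "z": 85, "rx": 0, "ry": 0, "rz": 0, "fingers": -0.8},
  {"x": 26, "y": -79.5, "z": 110, "rx": 0, "ry": 0, "rz": 0, "fingers": -0.8},
  {"x": 26, "y": -79.5, "z": 140, "rx": 0, "ry": 0, "rz": 0, "fingers": -0.8},
  {"x": 26, "y": -79.5, "z": 165, "rx": 0, "ry": 0, "rz": 0, "fingers": -0.8},
  {"x": 26, "y": -79.5, "z": 180, "rx": 0, "ry": 0, "rz": 0, "fingers": -0.8},
  {"x": 26, "y": -79.5, "z": 181, "rx": 0, "ry": 0, "rz": 0, "fingers": -0.8},
  {"x": 26, "y": -79.5, "z": 181, "rx": 0, "ry": 0, "rz": 0, "fingers": 0},
  {"x": 26, "y": -79.5, "z": 181, "rx": 0, "ry": 0, "rz": 0, "fingers": 1},
  {"x": 26, "y": -79.5, "z": 181, "rx": 0, "ry": 0, "rz": 0, "fingers": 1},
  {"x": 26, "y": -79.5, "z": 181, "rx": 0, "ry": 0, "rz": 0, "fingers": 1},
  {"x": 26, "y": -79.5, "z": 181, "rx": 0, "ry": 0, "rz": 0, "fingers": 1},
  {"x": 26, "y": -79.5, "z": 181, "rx": 0, "ry": 0, "rz": 0, "fingers": 1},
], force=12)

```text
time_s: 27.7
tool_pos: [0.5558, -0.003, 0.0146]
tool_rot: [180.0, -0.0, 9.2]
force: [-0.8, 0.2, 3.8]
grip_width: 0.0494
grasp_force: 12.0
```

```bash
python3 - <<'E'
import numpy as np
t=np.radians(9.1);R=np.array([[np.cos(t),-np.sin(t)],[np.sin(t),np.cos(t)]])
for l in [(47,0),(-47,0)]: print(R@l+[538.5,-310.6])
E
python3 go.py 584.9,-303.2,170,-80.9 584.9,-303.2,73,-80.9
```

```text
[ 584.90844892 -303.16657084]
[ 492.09155108 -318.03342916]
t 27.7 pos [ 0.5558 -0.003   0.0146] yaw 9.2 w 0.0494
[ -18.9  301.1 -155.4] [ 0.    -0.001  0.001]
[-19.  301.  -58.4] [ 0.    -0.001  0.001]
```

Emit:
drive_tool([
  {"x": 0, "y": 0, "z": -25, "rx": 0, "ry": 0, "rz": 0, "fingers": 1},
  {"x": 0, "y": 0, "z": -65, "rx": 0, "ry": 0, "rz": 0, "fingers": 1},
  {"x": 0, "y": 5, "z": -110, "rx": 0, "ry": 0, "rz": 0, "fingers": 1},
  {"x": -2, "y": 35, "z": -145, "rx": 0, "ry": 0, "rz": 0, "fingers": 1},
  {"x": -5, "y": 80, "z": -155, "rx": 0, "ry": 0, "rz": 0, "fingers": 1},
  {"x": -8, "y": 130, "z": -155, "rx": 0, "ry": 0, "rz": 0, "fingers": 1},
  {"x": -12, "y": 180, "z": -155, "rx": 0, "ry": 0, "rz": 0, "fingers": 1},
  {"x": -15, "y": 230, "z": -155, "rx": 0, "ry": 0, "rz": 0, "fingers": 1},
  {"x": -18, "y": 270, "z": -155, "rx": 0, "ry": 0, "rz": 0, "fingers": 1},
  {"x": -19, "y": 295, "z": -145, "rx": 0, "ry": 0, "rz": 0, "fingers": 1},
  {"x": -19, "y": 301, "z": -120, "rx": 0, "ry": 0, "rz": 0, "fingers": 1},
  {"x": -19, "y": 301, "z": -95, "rx": 0, "ry": 0, "rz": 0, "fingers": 1},
  {"x": -19, "y": 301, "z": -75, "rx": 0, "ry": 0, "rz": 0, "fingers": 1},
  {"x": -19, "y": 301, "z": -63, "rx": 0, "ry": 0, "rz": 0, "fingers": 1},
  {"x": -19, "y": 301, "z": -59, "rx": 0, "ry": 0, "rz": 0, "fingers": 1},
  {"x": -19, "y": 301, "z": -59, "rx": 0, "ry": 0, "rz": 0, "fingers": 1},
  {"x": -19, "y": 301, "z": -58, "rx": 0, "ry": 0, "rz": 0, "fingers": 1},
])

```text
time_s: 29.82
tool_pos: [0.5854, -0.3035, 0.0731]
tool_rot: [179.9, -0.1, 9.2]
force: [-0.3, -0.2, -1.1]
grip_width: 0.0491
grasp_force: 12.0
```

Emit:
drive_tool([
  {"x": 0, "y": 0, "z": 0.5, "rx": 0, "ry": 0, "rz": 0, "fingers": 0},
  {"x": 0, "y": 0, "z": 0.5, "rx": 0, "ry": 0, "rz": 0, "fingers": -0.45},
  {"x": 0, "y": 0, "z": 0.5, "rx": 0, "ry": 0, "rz": 0, "fingers": -0.45},
  {"x": 0, "y": 0, "z": -10, "rx": 0, "ry": 0, "rz": 0, "fingers": -0.45},
  {"x": 0, "y": 0, "z": -40, "rx": 0, "ry": 0, "rz": 0, "fingers": -0.45},
  {"x": 0, "y": 0, "z": -80, "rx": 0, "ry": 0, "rz": 0, "fingers": -0.45},
  {"x": 0, "y": -30, "z": -110, "rx": 0, "ry": 0, "rz": 0, "fingers": -0.45},
  {"x": 10, "y": -80, "z": -115, "rx": 0, "ry": 0, "rz": 0, "fingers": -0.45},
  {"x": 30, "y": -130, "z": -115, "rx": 0, "ry": 0, "rz": 0, "fingers": -0.45},
  {"x": 50, "y": -180, "z": -115, "rx": 0, "ry": 0, "rz": 0, "fingers": -0.45},
  {"x": 70, "y": -230, "z": -115, "rx": 0, "ry": 0, "rz": 0, "fingers": -0.45},
  {"x": 90, "y": -280, "z": -115, "rx": 0, "ry": 0, "rz": 0, "fingers": -0.45},
  {"x": 110, "y": -330, "z": -115, "rx": 0, "ry": 0, "rz": 0, "fingers": -0.45},
  {"x": 125, "y": -370, "z": -110, "rx": 0, "ry": 0, "rz": 0, "fingers": -0.45},
  {"x": 135, "y": -385, "z": -100, "rx": 0, "ry": 0, "rz": 0, "fingers": -0.45},
  {"x": 135, "y": -385, "z": -100, "rx": 0, "ry": 0, "rz": 0, "fingers": -0.45},
  {"x": 135, "y": -385, "z": -100, "rx": 0, "ry": 0, "rz": 0, "fingers": -0.45},
])

```text
time_s: 31.95
tool_pos: [0.6567, 0.0951, 0.172]
tool_rot: [179.9, 0.0, 9.0]
force: [-0.4, -0.1, -0.9]
grip_width: 0.0629
grasp_force: 0.0
```

```bash
python3 go.py 664,110,100,-81 664,110,18,-81; python3 - <<'E'
from h import *
snap("wrist","wd");snap("scene","sd");snap("side","ed")
s=cv2.imread("pics/sd.png");e=cv2.imread("pics/ed.png")
cv2.imwrite("pics/m10.png",np.vstack([np.hstack([crop(s,280,170,430,282,400,300),crop(e,240,110,390,222,400,300)]),np.hstack([crop(s,80,150,230,300,400,300),crop(e,280,235,470,415,400,300)])]))
S=load("sd");E=load("ed")
# expected locations in crops
for z in (.0,.07):
    a=proj(S,[.664,.110,z]);b=proj(E,[.664,.110,z]);print(((a-[280,170])*2.667).round(),((b-[240,110])*2.667+[400,0]).round())
E
```

```text
t 31.95 pos [0.6567 0.0951 0.172 ] yaw 9.0 w 0.0629
[  9.6 -13.8  72. ] [ 0.002  0.001 -0.001]
[  9.6 -13.9 154. ] [ 0.002  0.001 -0.001]
[188. 231.] [598. 180.]
[201. 183.] [601. 112.]
```

View pics/m10.png

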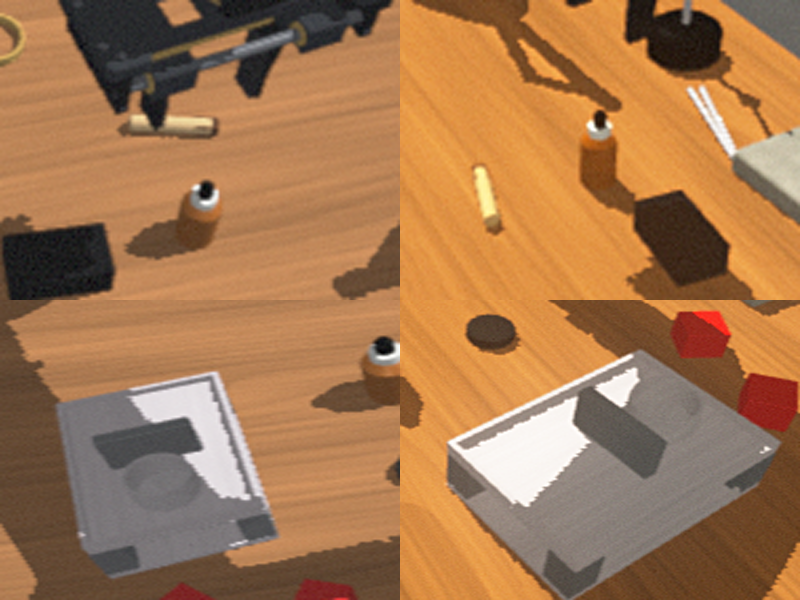

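The cup stands on the tray (scene crop (162,485)). The bottle is where expected, within about 3 mm.

Emit:
drive_tool([
  {"x": 6, "y": -8, "z": 10, "rx": 0, "ry": 0, "rz": 0, "fingers": -0.45},
  {"x": 11.5, "y": -14.5, "z": 25, "rx": 0, "ry": 0, "rz": 0, "fingers": -0.45},
  {"x": 11.5, "y": -14.5, "z": 50, "rx": 0, "ry": 0, "rz": 0, "fingers": -0.45},
  {"x": 11.5, "y": -14.5, "z": 80, "rx": 0, "ry": 0, "rz": 0, "fingers": -0.45},
  {"x": 11.5, "y": -14.5, "z": 110, "rx": 0, "ry": 0, "rz": 0, "fingers": -0.45},
  {"x": 11.5, "y": -14.5, "z": 138, "rx": 0, "ry": 0, "rz": 0, "fingers": -0.45},
  {"x": 11.5, "y": -14.5, "z": 153, "rx": 0, "ry": 0, "rz": 0, "fingers": -0.45},
  {"x": 11.5, "y": -14.5, "z": 154, "rx": 0, "ry": 0, "rz": 0, "fingers": -0.45},
  {"x": 11.5, "y": -14.5, "z": 154, "rx": 0, "ry": 0, "rz": 0, "fingers": 0},
  {"x": 11.5, "y": -14.5, "z": 154, "rx": 0, "ry": 0, "rz": 0, "fingers": 0.3},
  {"x": 11.5, "y": -14.5, "z": 154, "rx": 0, "ry": 0, "rz": 0, "fingers": 1},
  {"x": 11.5, "y": -14.5, "z": 154, "rx": 0, "ry": 0, "rz": 0, "fingers": 1},
  {"x": 11.5, "y": -14.5, "z": 154, "rx": 0, "ry": 0, "rz": 0, "fingers": 1},
  {"x": 11.5, "y": -14.5, "z": 154, "rx": 0, "ry": 0, "rz": 0, "fingers": 1},
], force=12)

```text
time_s: 33.85
tool_pos: [0.6659, 0.1145, 0.0186]
tool_rot: [180.0, -0.0, 9.2]
force: [-0.8, 0.8, 2.5]
grip_width: 0.0311
grasp_force: 12.0
```

```bash
python3 go.py 492.1,-318,190,-80.9 492.1,-318,77,-80.9
```

```text
t 33.85 pos [0.6659 0.1145 0.0186] yaw 9.2 w 0.0311
[-240.3  399.4 -171.5] [ 0.    -0.001  0.001]
[-240.4  399.4  -58.5] [ 0.    -0.001  0.001]
```

Emit:
drive_tool([
  {"x": 0, "y": 0, "z": -25, "rx": 0, "ry": 0, "rz": 0, "fingers": 1},
  {"x": 0, "y": 0, "z": -65, "rx": 0, "ry": 0, "rz": 0, "fingers": 1},
  {"x": -5, "y": 10, "z": -115, "rx": 0, "ry": 0, "rz": 0, "fingers": 1},
  {"x": -25, "y": 40, "z": -155, "rx": 0, "ry": 0, "rz": 0, "fingers": 1},
  {"x": -50, "y": 82, "z": -171, "rx": 0, "ry": 0, "rz": 0, "fingers": 1},
  {"x": -76, "y": 126, "z": -171, "rx": 0, "ry": 0, "rz": 0, "fingers": 1},
  {"x": -102, "y": 170, "z": -171, "rx": 0, "ry": 0, "rz": 0, "fingers": 1},
  {"x": -128, "y": 214, "z": -171, "rx": 0, "ry": 0, "rz": 0, "fingers": 1},
  {"x": -154, "y": 258, "z": -171, "rx": 0, "ry": 0, "rz": 0, "fingers": 1},
  {"x": -180, "y": 302, "z": -171, "rx": 0, "ry": 0, "rz": 0, "fingers": 1},
  {"x": -206, "y": 346, "z": -171, "rx": 0, "ry": 0, "rz": 0, "fingers": 1},
  {"x": -228, "y": 380, "z": -168, "rx": 0, "ry": 0, "rz": 0, "fingers": 1},
  {"x": -238, "y": 396, "z": -155, "rx": 0, "ry": 0, "rz": 0, "fingers": 1},
  {"x": -240, "y": 399, "z": -130, "rx": 0, "ry": 0, "rz": 0, "fingers": 1},
  {"x": -240, "y": 399, "z": -105, "rx": 0, "ry": 0, "rz": 0, "fingers": 1},
  {"x": -240, "y": 399, "z": -80, "rx": 0, "ry": 0, "rz": 0, "fingers": 1},
  {"x": -240, "y": 399, "z": -65, "rx": 0, "ry": 0, "rz": 0, "fingers": 1},
  {"x": -240, "y": 399, "z": -60, "rx": 0, "ry": 0, "rz": 0, "fingers": 1},
  {"x": -240, "y": 399, "z": -58, "rx": 0, "ry": 0, "rz": 0, "fingers": 1},
  {"x": -240, "y": 399, "z": -58, "rx": 0, "ry": 0, "rz": 0, "fingers": 1},
])

```text
time_s: 36.35
tool_pos: [0.4929, -0.3179, 0.0769]
tool_rot: [179.9, -0.1, 9.2]
force: [-0.2, -0.1, -0.3]
grip_width: 0.0309
grasp_force: 12.0
```

Emit:
drive_tool([
  {"x": 0, "y": 0, "z": 0.3, "rx": 0, "ry": 0, "rz": 0, "fingers": 0.2},
  {"x": 0, "y": 0, "z": 0.3, "rx": 0, "ry": 0, "rz": 0, "fingers": -0.1},
  {"x": 0, "y": 0, "z": 0.3, "rx": 0, "ry": 0, "rz": 0, "fingers": -0.1},
  {"x": 0, "y": 0, "z": -10, "rx": 0, "ry": 0, "rz": 0, "fingers": -0.1},
  {"x": 0, "y": 0, "z": -40, "rx": 0, "ry": 0, "rz": 0, "fingers": -0.1},
  {"x": 0, "y": 0, "z": -80, "rx": 0, "ry": 0, "rz": 0, "fingers": -0.1},
  {"x": 0, "y": 0, "z": -120, "rx": 0, "ry": 0, "rz": 0, "fingers": -0.1},
  {"x": 0, "y": -50, "z": -125, "rx": 0, "ry": 0, "rz": 0, "fingers": -0.1},
  {"x": 0, "y": -100, "z": -125, "rx": 0, "ry": 0, "rz": 0, "fingers": -0.1},
  {"x": 20, "y": -150, "z": -125, "rx": 0, "ry": 0, "rz": 0, "fingers": -0.1},
  {"x": 40, "y": -200, "z": -125, "rx": 0, "ry": 0, "rz": 0, "fingers": -0.1},
  {"x": 40, "y": -250, "z": -125, "rx": 0, "ry": 0, "rz": 0, "fingers": -0.1},
  {"x": 40, "y": -250, "z": -125, "rx": 0, "ry": 0, "rz": 0, "fingers": -0.1},
  {"x": 40, "y": -250, "z": -125, "rx": 0, "ry": 0, "rz": 0, "fingers": -0.1},
])

```text
time_s: 38.1
tool_pos: [0.4921, -0.0652, 0.2018]
tool_rot: [179.9, -0.1, 9.1]
force: [0.1, -1.0, -0.2]
grip_width: 0.0477
grasp_force: 0.0
```

```bash
python3 go.py; python3 - <<'E'
from h import *
snap("scene","sf");snap("side","ef")
s=cv2.imread("pics/sf.png");e=cv2.imread("pics/ef.png")
cv2.imwrite("pics/m11.png",np.hstack([crop(s,80,130,280,330,400,400),crop(e,270,215,470,415,400,400)]))
E
```

```text
t 38.1 pos [ 0.4921 -0.0652  0.2018] yaw 9.1 w 0.0477
```

View pics/m11.png

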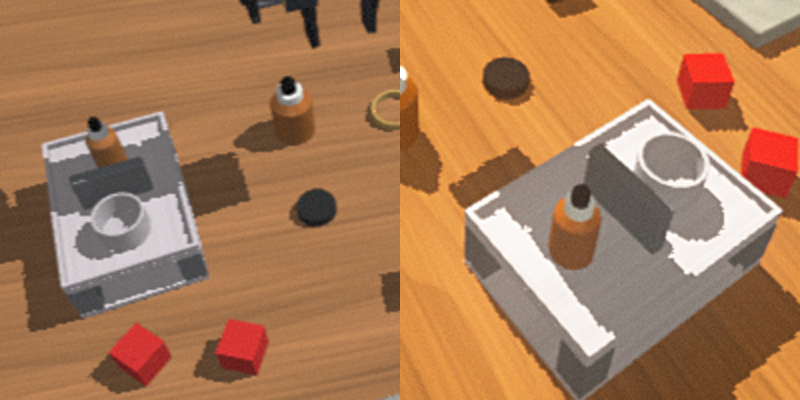

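The bottle (side crop (577,230)) and cup (672,160) both stand upright on the seated top tray, and the arm is clear. Handing in.

```bash
python3 -c "
from cell import workorder;print(workorder.sign_off())"
```

```text
the job is handed in; nothing more can be done
None
```

I handed the job in at about 38 s of 144 s: both blocks are on the base tray, the top tray is seated over them, and the bottle and cup stand upright on it, as far as my last pictures show; sign-off returned no verdict.

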